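Close up a cable junction box: screw cap tight, cover snapped on and held down

TASK

Close up the grey junction box on the bench: first screw the green cap on its cable entry clockwise until it stops, then take the cover from the carton and press it straight down onto the box until both green clips snap over it. Keep pressing the cover firmly onto its gasket (10 N or a little more) and finish like that, still holding it down; leave the other things on the bench where they are.

Things in the scene. Friction and masses are not known exactly. Their poses are not given: they have to be found in the camera images.
- cover_grip (a point): Centre of the loose cover's orange grip bar (50 mm along x, 16 mm thick along y, 26 mm high), which stands on a grey plate with white face, 100 (x) x 70 (y) x 8 mm (undercut 5 mm at its x ends, leaving a 2.5 mm ridge at the top), 0.09 kg. The point is 21 mm above the cover's underside, 13 mm below the bar's top. z up. It starts flat on the carton and fits the box either way round (half turn).
- carton: Closed brown cardboard box, 170 x 150 x 60 mm, fixed; origin at the centre of its underside on the bench. The cover starts on its top, 60 mm above the bench.
- seat (a point): Centre of the cover's seat on the grey junction box, at the top of the black gasket, 46 mm above the bench. x runs along the box, away from the screw cap; the cover's x goes along it, either way. z up. The cover snapped on but not pressed has its underside 1 mm below this point. Grey corner guides leave 2 mm play on each side of the cover and flare out 6 mm more up to 71 mm above the bench.
- clip_near (a joint): Outward travel (m) of the green spring clip at the seat's end next to the screw cap: 0 at rest and when snapped, 0.0045 while the cover squeezes past, 0.009 at most. Sloping top (up to 68 mm above the bench), lip 53 to 55.5 mm above the bench, overhanging the cover's end ridge by 4.5 mm.
- clip_far (a joint): The same for the clip at the far end. The cover's end ridges meet the clips' slopes when its underside is about 58 mm above the bench; the push rises to about 10 N (8 to 15), suddenly drops when the underside is at 50 mm, and the clips snap back over the cover once the underside is at 45 mm, against the gasket. Pushing further only compresses the gasket.
- gasket: Black rubber gasket ring, 100 x 70 x 6 mm, under the cover; springy, about 4 N per mm, bottoms out at 4 mm. Origin at the centre of its underside, 40 mm above the bench.
- cap_grip (a point): Centre of the green round screw cap (38 mm diameter, 24 mm high, from 58 to 82 mm above the bench, white bar on top), on its axis, 70 mm above the bench. It sits on the box's low end (30 mm high), 135 mm from the seat's centre, on a neck with a collar 46 mm wide, 42 mm above the bench. It only turns about the vertical. This point does not turn with it.
- screw_cap (a joint): Turn of the screw cap, rad: grows clockwise seen from above, stop (tight) at 1.35; starts loose at 0 to 0.3. Turns against about 0.06 N m. At 0 the white bar points to the seat frame's +y, when tight nearly to +x, towards the cover's seat.
- work_light: Bystander: green and black hand work light lying on the bench, 175 x 44 x 40 mm. Origin at the centre of its underside.
- elbow: Bystander: grey plastic pipe elbow, 64 x 40 x 50 mm high. Origin under its upright end.
- coupling: Bystander: grey plastic pipe coupling, a tube 42 mm in diameter and 45 mm high, standing. Origin at the centre of its underside.
- driver: Bystander: red-handled screwdriver lying on the bench, 200 mm long, handle 26 mm thick. Origin under its middle.
- screw_jar: Bystander: amber glass jar with steel lid, 64 mm diameter, 85 mm high. Origin at the centre of its underside.
- tape_roll: Bystander: yellow ring-shaped tape roll lying flat, 90 mm diameter, 24 mm high. Origin at the centre of its underside.
Things that resemble listed ones, but are neither listed nor needed, are in the scene too. Leave any blue look-alike of the part that bears cover_grip alone.

How it is judged:
On the way, in this order (a step that is already met when the one before it is completed fails the run):
1. the screw cap is tight (value of joint screw_cap above 1.2 rad), for 0.2 s.
2. the cover is on its seat with both clips snapped over it (z of cover_grip in the frame of seat between 0.015 and 0.0208 m and horizontal distance between cover_grip and seat below 0.005 m and angle between the x axis of cover_grip and the x axis of seat, either way round below 0.08 rad and angle between cover_grip's own z axis and vertical below 0.05 rad and value of joint each of clip_near, clip_far below 0.002 m), for 0.2 s.
At the end, for the whole second after the job is handed in: Cap turned to at least 1.2 rad of 1.35; cover level on its seat (within 5 mm and 0.08 rad) under the lips of both clips, clips within 2 mm of home; the fingers still press it, with more than 7 N between cover and gasket, through the last second (all of step 2 and value of joint screw_cap above 1.2 rad and contact force between cover and gasket above 7 N and contact force between the fingers and cover above 3 N); the arm keeps its last pose, push and grip.
It fails at once if another thing on the bench is pushed more than 30 mm (distance of any of work_light, elbow, coupling, driver, screw_jar, tape_roll from where it was at the start of the episode above 0.03 m).
It also fails if it takes over 66 s, if anything falls off the work surface, if the arm or the gripper's body presses on something with over 40 N, if the wrist force passes 120 N, or if a joint passes its speed limit or range.

ROBOT

A 6-joint arm with a two-finger parallel gripper is mounted at the origin on the work surface. World frame = base frame: x ahead of the robot, y to its left, z up, the work surface at z = 0. Lengths are in m, angles in rad, forces in N, time in s.
With the tool pointing down it reaches from about 0.375 to 0.9 m from the base axis. Payload 3.1 kg.
Tool frame: the origin (TCP) lies at the very end of the fingers, on their centre line; the grasp point (between the pads) lies 19 mm behind it; z points along the fingers, y is the line along which they close (so a half turn about z gives the same grasp; the last joint's range is limited). The gripper opens to 87 mm and grips with 3 to 60 N. Pads are 19 mm wide; open, the fingers measure 117 mm over their backs; the gripper's body (75 mm by 190 mm) begins 51 mm behind the grasp point.
Start: joints at [1.012, 0.527, 1.433, -0, 1.181, -0.178], TCP at [0.232, 0.58, 0.223] pointing down, gripper open.
Joint ranges: [-3.08, 3.08], [-0.75, 2.2], [0.22, 2.44], [-1.43, 4.57], [0, 2.65], [-2.85, 2.85]. Speed limits (rad/s): [2.79, 2.79, 3.14, 3.14, 3.14, 3.14].

INTERFACE

Orientations are given as [roll, pitch, yaw] about the fixed x, y, z axes, in that order (R = Rz(yaw) Ry(pitch) Rx(roll)).
In Python, from rig import monitor, capture, hand_in gives the robot as it stands. The module is installed in compiled form; this text tells all that it offers.
- The arm moves only by the tool apply_moves, never from a script. Its argument "commands" is a list that holds one entry, the list of rows, each a list of 4 numbers: the shift along the tool's x, y, z in mm, then the turn about the tool's z in rad. In form: [[[dx, dy, dz, spin], ...]]. A call has 1 to 20 rows; each row is the pose to reach, as a shift and turn from the pose commanded when the call began, along the tool's axes at that moment; what a row does not reach only later rows make up. A row lasts 1/8 s, in which the tool goes at most 62.5 mm and 10.7 degrees, less where a joint would pass 70% of its speed; a pose out of reach is approached as far as the arm can. A call with a gripper value outside its range is refused whole. "gripper" is the opening in per cent of the stroke, from 0 (shut) to 100 (fully open), set as the call begins (left out, the last holds). The fingers move at their own pace and stop on an object; "squeeze" is the grip in N (left out, the last holds). Time passes only in rows, so rows that repeat a pose let the fingers close. It gives the time, the measured TCP pose, the force, the opening and the grip force at its end, in the units of the state.
- monitor.get_state(): the state, without advancing time (a new reading comes with each control period).
- capture(name): name is "scene" or "top" or "wrist"; returns a dict with "color" (384x512x3 uint8, red, green, blue), "z_map" (384x512 float32, m along the optical axis (not along the pixel's ray), 0 where there is no reading), "fx", "fy", "cx", "cy" (pixels), "rvec" (rotation vector, rad) and "tvec" (3), from world to camera coordinates, as OpenCV has them. Camera axes: x right, y down, z forward; pixel columns grow to the right and rows downward; lengths in m; the calibration is good to about 2 mm. A picture is of the moment at which its call begins.
- hand_in(): hands the job in; it is judged then, once.
The state is a dict: "time_s": time; "joints": joint angles; "joint_velocities": joint speeds; "effort": joint torques, N m; "tool_pos": TCP position; "ee_rot": TCP orientation; "wrist_force": force on the tool from outside, world axes, zero at the start; "wrist_torque": the same for the moment, N m; "gripper_width": finger opening in m; "finger_force": force on a finger pad.
Only numpy, scipy, OpenCV 4.12 (cv2) and the standard library are available. Lean on these libraries where they do the work, as an engineer would, in place of code of your own. Each camera call takes 0.05 s, during which the arm holds its last target. There are 200 camera calls.

## Working session

There is one attempt and no reset: what is moved stays moved. The work goes in short steps, Python scripts to look and compute and a tool call to move; the robot and the scene stay as the last step left them, time stands still between calls to the robot, and variables do not carry over. Pictures are saved under pics/ and viewed, at most 10 in all, crops included, and the job is handed in when it is done.

Besides the shell and the picture viewer there is one more tool, called after "Request:" as name(argument=value, ...), one argument or row to a line, values as JSON. apply_moves: Moves the arm, as the interface text tells. Its arguments: {"type":"object","properties":{"commands":{"type":"array","items":{"type":"array","items":{"type":"array","items":{"type":"number"}}}},"gripper":{"type":"number"},"squeeze":{"type":"number"}},"required":["commands"]}

```bash
mkdir -p pics; cat > h.py <<'E'
import numpy as np, cv2, pickle
from rig import monitor, capture, hand_in
def snap(n, f):
    c=capture(n); cv2.imwrite(f'pics/{f}.png', c['color'][...,::-1]); pickle.dump(c,open(f'pics/{f}.pkl','wb')); return c
def world(c):
    R=cv2.Rodrigues(np.array(c['rvec'],float))[0]; t=np.array(c['tvec'],float).reshape(3)
    v,u=np.mgrid[:384,:512]; z=c['z_map']
    P=np.stack([(u-c['cx'])/c['fx']*z,(v-c['cy'])/c['fy']*z,z],-1)
    W=(P-t)@R; W[z==0]=np.nan; return W
E
python3 - <<'E'
from h import *
a=snap('top','top0'); b=snap('scene','scene0')
s=monitor.get_state(); print({k:np.round(v,3) for k,v in s.items()})
W=world(a); print(np.nanmin(W,(0,1)),np.nanmax(W,(0,1)))
E
```

```text
{'time_s': np.float64(0.1), 'joints': array([ 1.012,  0.528,  1.434, -0.   ,  1.181, -0.179]), 'joint_velocities': array([-0.001, -0.002, -0.004, -0.001,  0.   ,  0.   ]), 'effort': array([  0.   , -44.099, -17.715,   0.063,   0.053,  -0.   ]), 'tool_pos': array([0.232, 0.58 , 0.222]), 'ee_rot': array([-3.14 , -0.   ,  2.761]), 'wrist_force': array([-0.112,  0.759, -0.331]), 'wrist_torque': array([-0.023,  0.042,  0.015]), 'finger_force': np.float64(0.0), 'gripper_width': np.float64(0.087)}
[-0.37771637 -1.35189097 -0.78199396] [1.53994589 1.26280113 0.83387497]
```

View pics/top0.png

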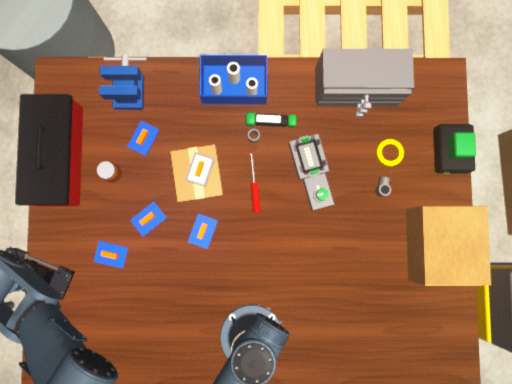

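View pics/scene0.png

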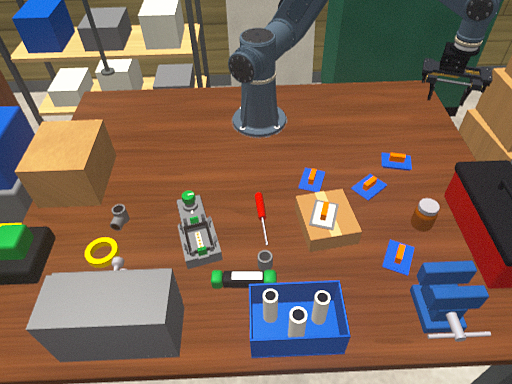

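The top view shows the white cover with its orange bar on the tan carton at (200,170). The blue plates at (143,138), (148,218), (203,231) and (111,254) are look-alikes. The only junction box is at (312,165), with the green cap at (320,193). The green work light at (271,120) and the green-topped item at (458,143) are bystanders. I'll measure next and confirm with an enlarged crop.

```bash
cat > m.py <<'E'
from h import *
a=pickle.load(open('pics/top0.pkl','rb')); W=world(a); c=a['color']; hsv=cv2.cvtColor(c,cv2.COLOR_RGB2HSV)
def rep(n,m):
    p=W[m]; p=p[~np.isnan(p[:,0])]
    if len(p)<3: print(n,len(p)); return
    r=cv2.minAreaRect((p[:,:2]*1000).astype(np.float32)); print(n,len(p),'mean',p.mean(0).round(4),'zmin/max',p[:,2].min().round(3),p[:,2].max().round(3),'rect',np.round(r[0],1),np.round(r[1],1),round(r[2],1))
def box(x0,y0,x1,y1):
    m=np.zeros(c.shape[:2],bool); m[y0:y1,x0:x1]=1; return m
h,s,v=hsv[...,0],hsv[...,1],hsv[...,2]; z=W[...,2]
B=box(165,140,230,205)
rep('bar',B&(z>.085)); rep('orange',B&(h<20)&(s>170)&(v>150))
rep('cover',B&(z>.064)&(z<.08)); rep('carton',B&(z>.05)&(z<.063))
J=box(285,130,340,215)
rep('box',J&(z>.02)); rep('cap',box(305,180,335,205)&(h>45)&(h<75)&(s>120)); rep('capz',box(305,180,335,205)&(z>.07))
rep('capwhite',box(305,180,335,205)&(z>.07)&(s<80))
rep('guides',box(285,130,335,180)&(z>.058)); rep('gasket',box(285,130,335,180)&(v<60)&(z<.06)&(z>.03))
g=lambda x,y,w,hh,k:cv2.resize(c[y:y+hh,x:x+w],None,fx=k,fy=k,interpolation=cv2.INTER_CUBIC)
cv2.imwrite('pics/crop1.png',np.hstack([g(165,140,65,90,6),g(280,130,65,90,6)])[...,::-1])
E
python3 m.py
```

```text
bar 86 mean [0.5423 0.1703 0.0928] zmin/max 0.086 0.1 rect [542.6 170.2] [17.2 49.9] 72.2
orange 549 mean [0.5725 0.1472 0.0014] zmin/max -0.012 0.1 rect [543.3 185.4] [220.8 219.1] 0.3
cover 687 mean [0.5379 0.1762 0.0683] zmin/max 0.064 0.078 rect [530.4 182.9] [167. 146.] 9.1
carton 1449 mean [0.527  0.1862 0.0586] zmin/max 0.05 0.063 rect [532.5 183.1] [172.1 150.4] 8.8
box 1806 mean [ 0.5398 -0.2014  0.0404] zmin/max 0.02 0.088 rect [ 538.3 -204.2] [246.4 102.3] 15.7
cap 72 mean [ 0.4614 -0.2274  0.0812] zmin/max 0.072 0.088 rect [ 460.3 -225.8] [32.4 32.9] 86.4
capz 116 mean [ 0.4594 -0.2246  0.0807] zmin/max 0.07 0.088 rect [ 458.9 -224.2] [35.2 35.3] 83.3
capwhite 25 mean [ 0.4558 -0.2193  0.0788] zmin/max 0.07 0.083 rect [ 453.  -222.4] [34.1 22.9] 80.2
guides 169 mean [ 0.5934 -0.1922  0.0652] zmin/max 0.058 0.075 rect [ 590.8 -189.8] [122.6  92.5] 15.2
gasket 0
```

View pics/crop1.png

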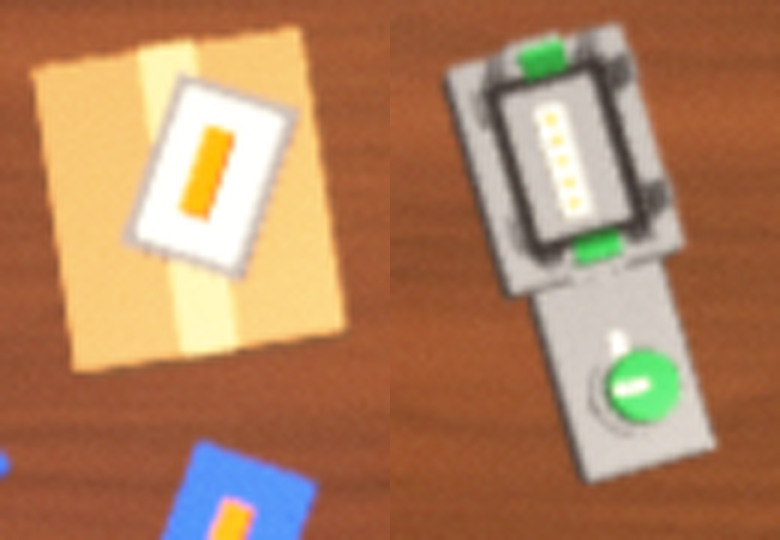

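The crop confirms the white-faced cover on the carton, with the bar top at 94 mm as expected. It also shows the cap, with its axis 136 mm from the guides' centre (135 expected). The seat yaw is about +0.265 rad and the cover yaw about -0.31 rad. I'm moving over the cap.

Request:
apply_moves(
  commands=[
    [[-25,-18,0,0],[-65,-48,0,0],[-110,-80,0,0],[-155,-115,0,0],[-200,-148,0,0],[-245,-182,0,0],[-290,-218,0,0],[-335,-250,0,0],[-375,-290,0,0],[-405,-330,0,0],[-425,-375,0,0],[-440,-420,0,0],[-455,-465,0,0],[-470,-510,0,0],[-482,-555,0,0],[-493,-600,0,0],[-502,-635,0,0],[-508,-655,0,0],[-511,-663,0,0],[-511,-663,0,0]],
  ],
  gripper=100,
)

```text
time_s: 2.6
tool_pos: [0.4603, -0.2247, 0.2224]
ee_rot: [3.141, -0.001, 2.761]
wrist_force: [-0.1, 0.4, 0.7]
gripper_width: 0.087
finger_force: 0.0
```

```bash
python3 - <<'E'
from h import *
c=snap('wrist','w1'); s=monitor.get_state(); print(s['tool_pos'],s['ee_rot'],s['joints'])
W=world(c); np.set_printoptions(precision=4,suppress=True)
hsv=cv2.cvtColor(c['color'],cv2.COLOR_RGB2HSV); h,sa,v=[hsv[...,i] for i in range(3)]
g=(h>45)&(h<75)&(sa>120)&(np.isfinite(W[...,2]))
n,l,st,ce=cv2.connectedComponentsWithStats(g.astype(np.uint8))
for i in range(1,n):
    if st[i,4]>60:
        p=W[l==i]; r=cv2.minAreaRect((p[:,:2]*1000).astype(np.float32)); print(st[i],p.mean(0),p[:,2].min(),p[:,2].max(),np.round(r[0],1),np.round(r[1],1),round(r[2],1))
E
```

```text
[ 0.46015416 -0.2241419   0.22236942] [ 3.14085250e+00 -8.96838163e-04  2.76143934e+00] [-6.72152380e-01  3.76576536e-01  1.71252982e+00  5.18474864e-04
  1.05355829e+00 -1.86305168e+00]
[ 236  158   41   43 1177] [ 0.4611 -0.2255  0.079 ] 0.05949383960863835 0.08258899427973904 [ 462.3 -225.8] [37.4 38.1] 25.5
[289 219  25  26 388] [ 0.5377 -0.2047  0.0573] 0.03899532950666763 0.06695934521115049 [ 541.5 -205.3] [14.9 25.9] 12.6
[343 302  18  14 152] [ 0.6368 -0.1822  0.0725] 0.054035526086811024 0.26449602409463685 [ 569.3 -187. ] [169.5  12.6] 4.0
```

View pics/w1.png

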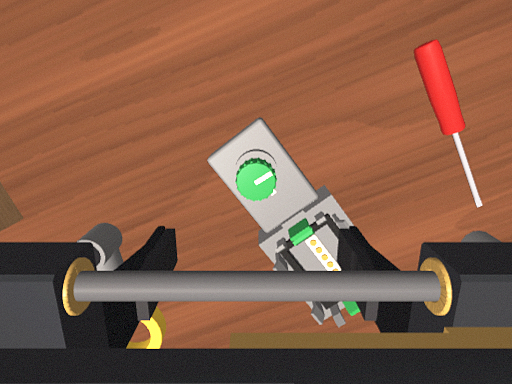

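The wrist view shows the cap at (256,180), with its white bar pointing right and up, and the near clip at (301,231). I'll refine the cap centre and bar angle.

```bash
python3 - <<'E'
from h import *
c=pickle.load(open('pics/w1.pkl','rb')); W=world(c); hsv=cv2.cvtColor(c['color'],cv2.COLOR_RGB2HSV)
m=np.zeros((384,512),bool); m[150:205,230:285]=1; z=W[...,2]
t=m&(z>.079); e=cv2.minEnclosingCircle((W[t][:,:2]*1000).astype(np.float32)); print(e)
w=t&(hsv[...,1]<90)&(hsv[...,2]>150); p=W[w][:,:2]; d=p.mean(0)-np.array(e[0])/1000
r=cv2.minAreaRect((p*1000).astype(np.float32)); print(w.sum(),d,np.degrees(np.arctan2(d[1],d[0])),r)
E
```

```text
((463.3216857910156, -226.05128479003906), 18.65976333618164)
124 [0.00020017 0.00621667] 88.15579414438986 ((470.0543212890625, -226.56573486328125), (23.556612014770508, 35.8295783996582), 0.4022204279899597)
```

Request:
apply_moves(
  commands=[
    [[-2,0,15,0],[-2,0,45,0],[-2,0,80,0],[-2,0,115,0],[-2,0,145,0],[-2,0,162,0],[-2,0,169,0],[-2,0,169,0]],
  ],
)

```text
time_s: 3.65
tool_pos: [0.462, -0.2252, 0.053]
ee_rot: [3.141, -0.001, 2.761]
wrist_force: [-0.5, -0.6, -1.0]
gripper_width: 0.0868
finger_force: 0.0
```

Request:
apply_moves(
  commands=[
    [[0,0,0,0],[0,0,0,0],[0,0,0,0],[0,0,0,0],[0,0,0,0],[0,0,0,0],[0,0,0,0],[0,0,0,0]],
  ],
  gripper=0,
  squeeze=25,
)

```text
time_s: 4.65
tool_pos: [0.462, -0.2263, 0.0536]
ee_rot: [-3.141, 0.0, 2.761]
wrist_force: [-1.5, -3.3, 0.7]
gripper_width: 0.0371
finger_force: 25.0
```

Request:
apply_moves(
  commands=[
    [[0,0,0,0.08],[0,0,0,0.2],[0,0,0,0.32],[0,0,0,0.44],[0,0,0,0.56],[0,0,0,0.68],[0,0,0,0.8],[0,0,0,0.9],[0,0,0,0.97],[0,0,0,1.0],[0,0,0,1.0]],
  ],
)

```text
time_s: 6.02
tool_pos: [0.463, -0.2255, 0.0536]
ee_rot: [3.14, -0.0, 1.76]
wrist_force: [4.0, 3.6, 0.1]
gripper_width: 0.0372
finger_force: 25.0
```

```bash
python3 - <<'E'
from h import *
s=monitor.get_state(); print(s['wrist_torque'],s['ee_rot'],s['wrist_force'])
E
```

```text
[ 0.4922211  -0.71324811 -0.07678663] [ 3.13976823e+00 -3.53583698e-05  1.76029963e+00] [4.00173885 3.64391596 0.05858993]
```

Request:
apply_moves(
  commands=[
    [[0,0,0,0.05],[0,0,0,0.1],[0,0,0,0.13],[0,0,0,0.16],[0,0,0,0.16]],
  ],
)

```text
time_s: 6.65
tool_pos: [0.4632, -0.2255, 0.0536]
ee_rot: [3.139, -0.0, 1.6]
wrist_force: [5.3, 3.2, -0.5]
gripper_width: 0.0373
finger_force: 25.0
```

```bash
python3 - <<'E'
from h import *
s=monitor.get_state(); print(s['wrist_torque'],s['ee_rot'],s['wrist_force'])
E
```

```text
[ 0.59466895 -0.80302597 -0.1024    ] [ 3.13942300e+00 -3.20113516e-04  1.60017149e+00] [ 5.2716185   3.22679121 -0.46978444]
```

Request:
apply_moves(
  commands=[
    [[0,0,0,0.05],[0,0,0,0.1],[0,0,0,0.15],[0,0,0,0.2],[0,0,0,0.2]],
  ],
)

```text
time_s: 7.28
tool_pos: [0.4634, -0.2265, 0.0537]
ee_rot: [3.139, 0.001, 1.404]
wrist_force: [4.9, 2.2, -1.6]
gripper_width: 0.037
finger_force: 25.0
```

```bash
python3 - <<'E'
from h import *
s=monitor.get_state(); print(s['wrist_torque'],s['ee_rot'],s['wrist_force'])
E
```

```text
[ 0.2093768  -0.77055751  0.59260797] [3.13898123e+00 1.32994676e-03 1.40376571e+00] [ 4.92882385  2.19647993 -1.62353462]
```

The reaction moment jumped to 0.59 N m, so the cap is at its stop. I'll release, rise and check.

Request:
apply_moves(
  commands=[
    [[0,0,0,0],[0,0,0,0],[0,0,0,0],[0,0,0,0],[0,0,-10,0],[0,0,-40,0],[0,0,-80,0],[0,0,-120,0],[0,0,-155,0],[0,0,-168,0],[0,0,-170,0],[0,0,-170,0]],
  ],
  gripper=70,
)

```text
time_s: 8.78
tool_pos: [0.4614, -0.2254, 0.2224]
ee_rot: [-3.139, -0.001, 1.401]
wrist_force: [-0.5, 1.4, -0.7]
gripper_width: 0.0608
finger_force: 0.0
```

```bash
python3 - <<'E'
from h import *
c=snap('wrist','w2'); t=snap('top','top1'); W=world(c); hsv=cv2.cvtColor(c['color'],cv2.COLOR_RGB2HSV); z=W[...,2]
s=monitor.get_state(); print(s['tool_pos'],s['ee_rot'],s['joints'])
near=np.hypot(W[...,0]-.4625,W[...,1]+.226)<.022
w=near&(z>.079)&(hsv[...,1]<90)&(hsv[...,2]>150); p=W[w][:,:2]; 
print(w.sum(),p.mean(0), np.degrees(np.arctan2(*(p.mean(0)-[.4625,-.226])[::-1])))
cv2.imwrite('pics/c2.png',cv2.hconcat([c['color'],t['color'][110:230,270:390].repeat(3,0).repeat(3,1)[:,:280].copy() if 0 else cv2.resize(t['color'][120:216,282:352],(280,384))])[...,::-1])
E
```

```text
[ 0.46133499 -0.22537737  0.22210836] [-3.13879957e+00 -1.54462652e-03  1.40075692e+00] [-6.72345042e-01  3.79938407e-01  1.70752124e+00  1.04436885e-05
  1.05732473e+00 -5.02312933e-01]
126 [ 0.4687019  -0.22347443] 22.157413702221625
```

View pics/c2.png

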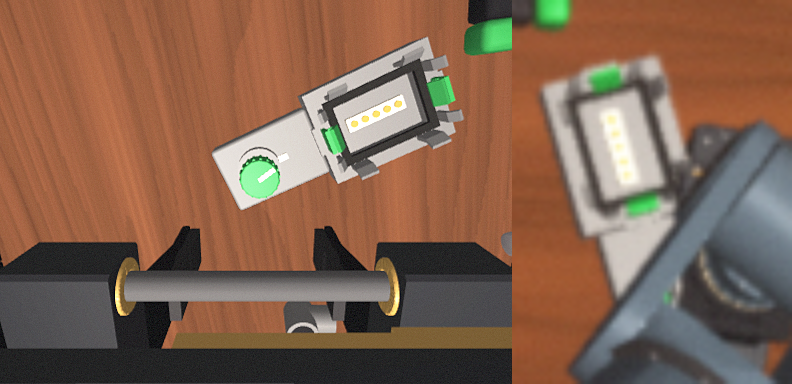

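The cap's white bar now points at the seat and its mark at (283,157), so it is tight. The wrist view also gives the whole gasket, at (380,110). I'll measure the seat from it, and remeasure the cover plate from the top picture.

```bash
python3 - <<'E'
from h import *
np.set_printoptions(precision=4,suppress=True)
c=pickle.load(open('pics/w2.pkl','rb')); W=world(c); hsv=cv2.cvtColor(c['color'],cv2.COLOR_RGB2HSV); z=W[...,2]
R=np.zeros((384,512),bool); R[30:185,290:480]=1
g=R&(hsv[...,2]<75)&(abs(z-.046)<.004)
n,l,st,_=cv2.connectedComponentsWithStats(g.astype(np.uint8)); i=1+st[1:,4].argmax(); p=W[l==i]
print(st[i],p.mean(0),cv2.minAreaRect((p[:,:2]*1000).astype(np.float32)))
G=R&(hsv[...,0]>45)&(hsv[...,0]<75)&(hsv[...,1]>110)
n,l,st,_=cv2.connectedComponentsWithStats(G.astype(np.uint8)); q=[]
for i in range(1,n):
    if st[i,4]>80: p=W[(l==i)&(z>.062)]; q.append(p.mean(0)); print(st[i],p.mean(0),p[:,2].max())
d=q[-1]-q[0]; print('yaw clips',np.arctan2(d[1],d[0]), (q[0]+q[-1])/2, np.linalg.norm(d))
inn=R&(abs(z-.046)<.01)
a=pickle.load(open('pics/top0.pkl','rb')); W=world(a); z=W[...,2]
B=np.zeros((384,512),bool); B[140:205,165:230]=1
for lo,hi in((.0645,.073),(.066,.073),(.086,.1)):
    p=W[B&(z>lo)&(z<hi)]; n_=cv2.connectedComponentsWithStats((B&(z>lo)&(z<hi)).astype(np.uint8)); i=1+n_[2][1:,4].argmax(); p=W[n_[1]==i]; print(len(p),p.mean(0),cv2.minAreaRect((p[:,:2]*1000).astype(np.float32)))
E
```

```text
[ 322   59  118  107 2213] [ 0.5985 -0.1865  0.0441] ((593.3410034179688, -190.20687866210938), (100.16399383544922, 70.31199645996094), 15.449462890625)<stdin>:11: RuntimeWarning: Mean of empty slice.
  ret = um.true_divide(
Traceback (most recent call last):
ValueError: zero-size array to reduction operation maximum which has no identity
```

The seat is at (0.5933, -0.1902) with yaw 0.270. The measured gasket is 100.2 x 70.3 mm against 100 x 70 given, and it lies 135.6 mm from the cap. Now moving over the cover.

Request:
apply_moves(
  commands=[
    [[10,0,-20,0.1],[35,2,-38,0.22],[70,3,-38,0.35],[105,4,-38,0.48],[145,5,-38,0.62],[185,6,-38,0.76],[225,8,-38,0.9],[265,9,-38,1.04],[305,10,-38,1.18],[340,11,-38,1.32],[370,12,-38,1.45],[390,13,-38,1.57],[400,13,-38,1.66],[403,13,-38,1.71],[403,13,-38,1.71],[403,13,-38,1.71]],
  ],
)

```text
time_s: 10.88
tool_pos: [0.5428, 0.1688, 0.2608]
ee_rot: [3.141, 0.001, -0.309]
wrist_force: [0.6, 0.4, -0.0]
gripper_width: 0.0609
finger_force: 0.0
```

```bash
cat > cov.py <<'E'
from h import *
import sys
np.set_printoptions(precision=4,suppress=True)
c=snap('wrist',sys.argv[1]); W=world(c); z=W[...,2]; hsv=cv2.cvtColor(c['color'],cv2.COLOR_RGB2HSV)
s=monitor.get_state(); print(s['tool_pos'],s['ee_rot'],s['joints'])
near=np.hypot(W[...,0]-.542,W[...,1]-.17)<.08
for n,m in(('plate',near&(z>.064)&(z<.073)),('bartop',near&(z>.0915)&(z<.1)&(hsv[...,1]>120))):
    l=cv2.connectedComponentsWithStats(m.astype(np.uint8)); i=1+l[2][1:,4].argmax(); p=W[l[1]==i]
    print(n,len(p),p.mean(0),cv2.minAreaRect((p[:,:2]*1000).astype(np.float32)))
E
python3 cov.py w3
```

```text
[0.5429 0.1687 0.261 ] [ 3.141   0.0011 -0.309 ] [ 0.1049  0.4084  1.5305 -0.0001  1.2039  1.9848]
plate 4951 [0.5485 0.1697 0.0667] ((545.2758178710938, 170.73287963867188), (70.021728515625, 100.18896484375), 71.93669891357422)
bartop 595 [0.5463 0.1699 0.0925] ((546.032958984375, 170.25437927246094), (14.988287925720215, 48.319175720214844), 71.1047134399414)
```

View pics/w3.png

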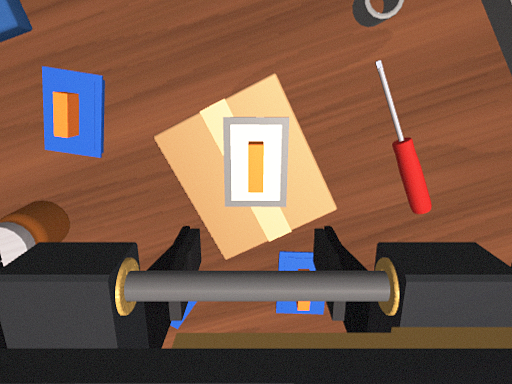

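The cover is at (255,160) in view, its plate measuring 70.0 x 100.2 mm, centred at (0.5453, 0.1705) with yaw -0.315. Going down over the bar.

Request:
apply_moves(
  commands=[
    [[2,-2.4,20,0.006],[2,-2.4,55,0.006],[2,-2.4,95,0.006],[2,-2.4,130,0.006],[2,-2.4,155,0.006],[2,-2.4,172,0.006],[2,-2.4,182,0.006],[2,-2.4,188,0.006],[2,-2.4,190,0.006],[2,-2.4,190,0.006]],
  ],
)

```text
time_s: 12.18
tool_pos: [0.5461, 0.1708, 0.072]
ee_rot: [-3.141, -0.001, -0.315]
wrist_force: [-0.0, -0.0, -0.1]
gripper_width: 0.0607
finger_force: 0.0
```

Request:
apply_moves(
  commands=[
    [[0,0,0,0],[0,0,0,0],[0,0,0,0],[0,0,0,0],[0,0,0,0],[0,0,0,0],[0,0,0,0],[0,0,0,0]],
  ],
  gripper=0,
  squeeze=30,
)

```text
time_s: 13.18
tool_pos: [0.5456, 0.1706, 0.0715]
ee_rot: [3.141, 0.0, -0.315]
wrist_force: [-0.6, -0.4, 0.0]
gripper_width: 0.0156
finger_force: 30.0
```

Gripped, but with the tips 3.5 mm above the plate. I'll regrip closer so the tips can bear on the plate.

Request:
apply_moves(
  commands=[
    [[0,0,0,0],[0,0,0,0],[0,0,2,0],[0,0,3,0],[0,0,3,0]],
  ],
  gripper=40,
)

```text
time_s: 13.8
tool_pos: [0.5457, 0.1708, 0.0685]
ee_rot: [-3.142, 0.0, -0.315]
wrist_force: [0.9, 0.3, -0.5]
gripper_width: 0.0349
finger_force: 0.0
```

Request:
apply_moves(
  commands=[
    [[0,0,0,0],[0,0,0,0],[0,0,0,0],[0,0,0,0],[0,0,0,0],[0,0,0,0]],
  ],
  gripper=0,
  squeeze=35,
)

```text
time_s: 14.55
tool_pos: [0.5457, 0.1707, 0.0685]
ee_rot: [3.142, 0.0, -0.315]
wrist_force: [0.4, -0.1, -0.2]
gripper_width: 0.0156
finger_force: 35.0
```

Request:
apply_moves(
  commands=[
    [[0,0,-8,0],[0,0,-25,0],[0,0,-50,0],[0,0,-70,0],[0,0,-78,0],[0,0,-80,0],[0,0,-80,0]],
  ],
)

```text
time_s: 15.42
tool_pos: [0.5453, 0.1707, 0.1482]
ee_rot: [3.141, 0.001, -0.315]
wrist_force: [0.1, -0.1, -1.3]
gripper_width: 0.0158
finger_force: 35.0
```

```bash
python3 - <<'E'
from h import *
s=monitor.get_state(); p=s['tool_pos']; y=s['ee_rot'][2]; print(p,s['ee_rot'],s['joints'])
d=np.array([.5933,-.1902])-p[:2]
print(d@[np.cos(y),np.sin(y)],d@[np.sin(y),-np.cos(y)],y-.2696)
c=snap('wrist','w4')
E
```

```text
[0.54529263 0.170683   0.14823462] [ 3.14124720e+00  8.32380943e-04 -3.15214574e-01] [1.07827297e-01 5.52939999e-01 1.63954993e+00 3.28477167e-05
 9.50003552e-01 1.99381893e+00]
0.15752315976554065 0.3282189863376596 -0.5848145741563013
```

View pics/w4.png

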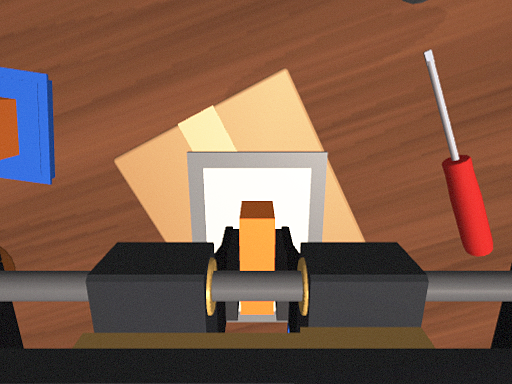

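The cover is held level, lifted clear at (257,190) in view. Carrying it over the seat.

Request:
apply_moves(
  commands=[
    [[5,10,0,-0.03],[15,32,0,-0.08],[31,65,0,-0.14],[48,100,0,-0.2],[65,135,0,-0.27],[82,170,0,-0.34],[99,206,0,-0.4],[115,240,0,-0.45],[130,272,0,-0.5],[143,298,0,-0.54],[152,317,0,-0.57],[156,326,0,-0.585],[157.5,328,0,-0.585],[157.5,328,0,-0.585],[157.5,328,0,-0.585]],
  ],
)

```text
time_s: 17.35
tool_pos: [0.5936, -0.1889, 0.1485]
ee_rot: [-3.141, 0.0, 0.271]
wrist_force: [0.3, 0.4, -2.8]
gripper_width: 0.0158
finger_force: 35.0
```

```bash
cat > st.py <<'E'
from h import *
np.set_printoptions(precision=4,suppress=True)
s=monitor.get_state(); p=s['tool_pos']; y=s['ee_rot'][2]; print(p,s['ee_rot'],s['wrist_force'],s['wrist_torque'])
d=np.array([.5933,-.1902])-p[:2]; print(d@[np.cos(y),np.sin(y)],d@[np.sin(y),-np.cos(y)],y-.2696)
E
python3 - <<'E'
from h import *
exec(open('st.py').read())
w=snap('wrist','w5'); t=snap('scene','s5')
cv2.imwrite('pics/c5.png',cv2.hconcat([cv2.resize(w['color'],(400,300)),cv2.resize(t['color'][160:280,140:300],(400,300))])[...,::-1])
E
```

```text
[ 0.5936 -0.1889  0.1485] [-3.141   0.0004  0.2707] [ 0.2996  0.4059 -2.8149] [-0.0828  0.1071  0.035 ]
-0.0006434534655156364 0.001130692680014762 0.0010863140196418208
```

View pics/c5.png

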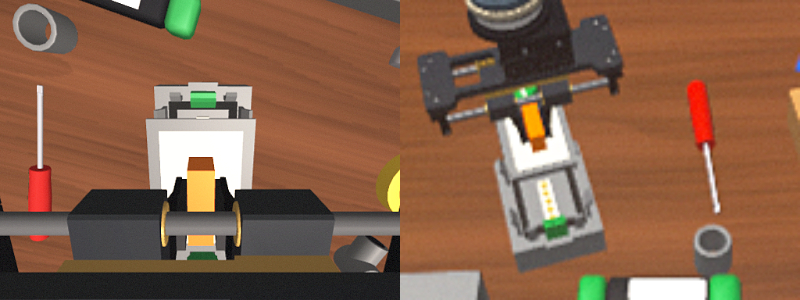

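The cover sits above the box and is aligned with it: plate at (200,155), far clip at (203,100) and centred ahead of it. Descending into the guides.

Request:
apply_moves(
  commands=[
    [[-0.5,1,10,0],[-0.5,1,28,0],[-0.5,1,46,0],[-0.5,1,58,0],[-0.5,1,66,0],[-0.5,1,71,0],[-0.5,1,75,0],[-0.5,1,78,0],[-0.5,1,78,0]],
  ],
)

```text
time_s: 18.58
tool_pos: [0.5936, -0.1911, 0.0706]
ee_rot: [3.141, -0.0, 0.27]
wrist_force: [-0.3, -0.3, -0.3]
gripper_width: 0.0157
finger_force: 35.0
```

```bash
python3 st.py
```

```text
[ 0.5936 -0.1911  0.0706] [ 3.1415 -0.0001  0.2698] [-0.27   -0.2908 -0.2681] [-0.0838  0.1327 -0.0108]
-5.4734066339137425e-05 -0.0009125512836937313 0.00018319804382077587
```

Request:
apply_moves(
  commands=[
    [[0,-0.5,2,0],[0,-0.5,4,0],[0,-0.5,6,0],[0,-0.5,8,0],[0,-0.5,10,0],[0,-0.5,10,0]],
  ],
)

```text
time_s: 19.32
tool_pos: [0.594, -0.1911, 0.0615]
ee_rot: [3.14, -0.001, 0.27]
wrist_force: [-1.6, -0.5, 5.4]
gripper_width: 0.0158
finger_force: 35.0
```

```bash
python3 st.py
```

```text
[ 0.594  -0.1911  0.0615] [ 3.1401 -0.0012  0.2699] [-1.6329 -0.5301  5.4078] [-0.0989  0.3114  0.0007]
-0.0004758218816055642 -0.0010492182172628349 0.0002631631358752107
```

Request:
apply_moves(
  commands=[
    [[-0.3,0,1.5,0],[-0.3,0,3,0],[-0.3,0,4.5,0],[-0.3,0,6,0],[-0.3,0,7.5,0],[-0.3,0,8.5,0],[-0.3,0,8.5,0],[-0.3,0,8.5,0]],
  ],
)

```text
time_s: 20.32
tool_pos: [0.5937, -0.1913, 0.0526]
ee_rot: [3.14, -0.001, 0.27]
wrist_force: [-1.0, -1.6, 5.7]
gripper_width: 0.0157
finger_force: 35.0
```

```bash
python3 st.py
```

```text
[ 0.5937 -0.1913  0.0526] [ 3.1402 -0.0008  0.27  ] [-1.0048 -1.636   5.6908] [-0.3047  0.4207  0.0199]
-8.480632662355677e-05 -0.0011546459224509608 0.00038382737377934406
```

Request:
apply_moves(
  commands=[
    [[0,0,0.6,0],[0,0,1.2,0],[0,0,1.8,0],[0,0,1.8,0],[0,0,1.8,0],[0,0,1.8,0]],
  ],
)

```text
time_s: 21.08
tool_pos: [0.5937, -0.1913, 0.0515]
ee_rot: [3.14, -0.001, 0.27]
wrist_force: [-1.5, -0.8, 10.8]
gripper_width: 0.0156
finger_force: 35.0
```

```bash
python3 - <<'E'
exec(open('st.py').read())
w=snap('wrist','w6'); t=snap('scene','s6'); u=snap('top','t6')
cv2.imwrite('pics/c6.png',cv2.hconcat([cv2.resize(w['color'],(400,300)),cv2.resize(t['color'][170:290,140:300],(400,300),interpolation=cv2.INTER_CUBIC)])[...,::-1])
print(monitor.get_state()['wrist_force'])
E
```

```text
[ 0.5937 -0.1913  0.0515] [ 3.14   -0.0008  0.2701] [-1.546  -0.8058 10.798 ] [-0.2552  0.5943 -0.0143]
-7.715326630457241e-05 -0.0011382180937979062 0.0004944849476705149
[-2.5358 -1.5699 10.3643]
```

View pics/c6.png

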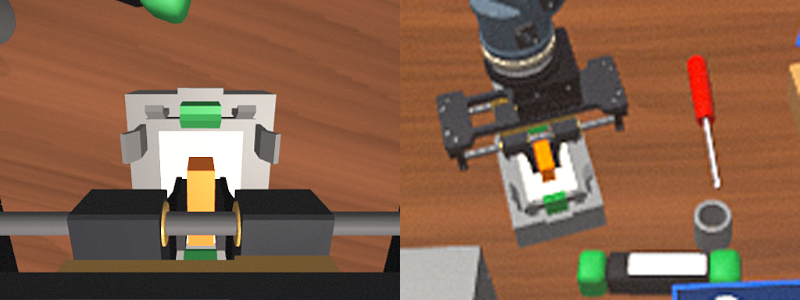

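Both green clips, at (200,113) and (200,255), overlap the cover's ends. The tips are at 51.5 mm, so the underside is at most 43.5 mm, and the push is 10.8 N. I'll add slightly more push, then check near clip and force before handing in.

Request:
apply_moves(
  commands=[
    [[0,0,0.4,0],[0,0,0.7,0],[0,0,0.7,0],[0,0,0.7,0],[0,0,0.7,0],[0,0,0.7,0],[0,0,0.7,0]],
  ],
)

```text
time_s: 22.1
tool_pos: [0.5937, -0.1913, 0.0511]
ee_rot: [3.14, -0.001, 0.27]
wrist_force: [-1.9, -0.9, 11.6]
gripper_width: 0.016
finger_force: 35.0
```

```bash
python3 - <<'E'
exec(open('st.py').read())
c=pickle.load(open('pics/w6.pkl','rb')); W=world(c); hsv=cv2.cvtColor(c['color'],cv2.COLOR_RGB2HSV)
ex=np.array([np.cos(.27),np.sin(.27)]); S=np.array([.5935,-.1905])
def clip(W,hsv):
    g=(hsv[...,0]>45)&(hsv[...,0]<75)&(hsv[...,1]>100)&np.isfinite(W[...,2])&(W[...,2]>.05)&(W[...,2]<.075)
    u=(W[...,:2]-S)@ex; 
    for sgn in(1,-1):
        v=sgn*u[g&(sgn*u>.03)&(sgn*u<.075)]
        if len(v)>10: print(sgn,len(v),np.percentile(v,[2,50,98]),W[g&(sgn*u>.03)&(sgn*u<.075)][:,2].max())
clip(W,hsv)
c=pickle.load(open('pics/w2.pkl','rb')); clip(world(c),cv2.cvtColor(c['color'],cv2.COLOR_RGB2HSV))
E
```

```text
[ 0.5937 -0.1913  0.0511] [ 3.14   -0.0009  0.2701] [-1.8941 -0.8706 11.5792] [-0.2771  0.6902  0.033 ]
-7.389586320231142e-05 -0.001176596451931276 0.00045052739698686617
1 1604 [0.0463 0.0546 0.0605] 0.06721305201747761
-1 579 [0.045  0.0468 0.049 ] 0.060092150291281884
1 610 [0.0451 0.0507 0.0599] 0.06778593558444607
-1 407 [0.0462 0.0548 0.0609] 0.06712804917168255
```

Both clips are back at their rest positions to within about 1 mm, with the inner lip edge near 45.5 mm, and the push is steady at 11.6 N. Handing in.

```bash
python3 -c "
from rig import hand_in; print(hand_in())"
```

```text
the job is handed in; nothing more can be done
None
```

I screwed the cap to its stop and snapped the cover on under both clips. The job was handed in at about 22 s with the arm still holding the cover down at about 11.6 N; the interface returned no verdict.

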